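# Snap the wide worksheet stand open

### The arm

A 7-joint arm with a two-finger parallel gripper is mounted at the origin on a cart in front of the work surface, level with it; the furniture and walls round the work are solid. World frame = base frame: x ahead of the robot, y to its left, z up, the work surface at z = 0. Lengths are in m, angles in rad, forces in N, time in s.
With the tool pointing down it reaches from about 0.375 to 0.925 m from the base axis. Payload 3.1 kg.
Tool frame: the origin (TCP) lies on the centre line of the jaws, within the pads' length; the fingertips stand tip_reach ahead of it and the grasp point (between the pads) is the TCP (tip_reach is the distance from the TCP to the fingertips, in m); z points along the fingers, y is the line along which they close (so a half turn about z gives the same grasp; the last joint's range is limited). The gripper opens to 85 mm and grips with 20 to 120 N. Pads are 22 mm wide; open, the fingers measure 114 mm over their backs; the gripper's body (76 mm by 85 mm) begins 54 mm behind the grasp point. The pads swing forward as they close: fully open they stand 13 mm farther back than shut.
Start: joints at [-1.264, 0.383, 0.044, 1.598, -0.018, 1.161, -0.05], TCP at [0.256, 0.597, 0.25] pointing down, gripper open.
Joint ranges: [-2.61, 2.61], [-0.41, 2.15], [-1.48, 1.57], [0, 2.5], [-1.57, 4.71], [0.05, 1.97], [-2.85, 2.85]. Speed limits (rad/s): [2.79, 2.79, 3.14, 3.14, 3.14, 3.14, 3.14].

### API

Orientations are given as a unit quaternion [x, y, z, w].
In Python, from station import read_state, capture, get_calibration, hand_in, tip_reach gives the robot as it stands.
- The arm moves only by the tool play_rows, never from a script. Its argument "rows" is a list of rows, each a list of 3 entries, a list of its own where there are three numbers: the turn, a rotation vector about the tool's x, y, z in units of 8 degrees (1.0 is 8 degrees), then the shift along the tool's x, y, z in units of 60 mm (1.0 is 60 mm), then the gripper's target within -1 to 1 (fully open at 1, half-way at 0, shut at -1). A call has 1 to 8 rows; each row is the pose to reach, as a shift and turn from the pose commanded when the call began, along the tool's axes at that moment; what a row does not reach only later rows make up. A row lasts 1/8 s, in which the tool goes at most 62.5 mm and 10.7 degrees, less where a joint would pass 70% of its speed; a pose out of reach is approached as far as the arm can. A call with a gripper value outside its range is refused whole. The fingers move at their own pace and stop on an object; the grip force is fixed at half the most. Time passes only in rows, so rows that repeat a pose let the fingers close. It gives the time, the measured TCP pose, the force, the opening and the grip force at its end, in the units of the state.
- read_state(): the state, without advancing time (a new reading comes with each control period).
- capture(name): name is "side" or "top" or "wrist"; returns (picture, depth): 384x512x3 uint8, red, green, blue; 384x512 float32, m along the optical axis (not along the pixel's ray), 0 where there is no reading.
- get_calibration(name): a dict with "mtx" (3x3 intrinsics, pixels), "view" (4x4, takes a point from world to camera coordinates). Camera axes: x right, y down, z forward; pixel columns grow to the right and rows downward; lengths in m; the calibration is good to about 2 mm. A picture is of the moment at which its call begins: read the wrist's pose just before it. get_calibration takes no time and is no camera call; for the wrist camera it gives the pose at the moment of the call.
- hand_in(): hands the job in; it is judged then, once.
The state is a dict: "time_s": time; "qpos": joint angles; "qd": joint speeds; "joint_efforts": joint torques, N m; "eef_pos": TCP position; "ee_rot": TCP orientation; "wrist_force": force on the tool from outside, world axes, zero at the start; "torque": the same for the moment, N m; "grip_width": opening from 0.0 (shut) to 1.0 (fully open); "finger_force": force on a finger pad.
Only numpy, scipy, OpenCV 4.12 (cv2) and the standard library are available. Lean on these libraries where they do the work, as an engineer would, in place of code of your own. Each camera call takes 0.05 s, during which the arm holds its last target. There are 200 camera calls.

### The job

Two folding worksheet stands lie folded flat on the bench. Lift the wider one's board by the metal tab at its front edge, up and over until it snaps fully open and stays leaning back by itself, then let go of it. Leave the narrower stand folded.

Things in the scene. Friction and masses are not known exactly. Their poses are not given: they have to be found in the camera images.
- wide_stand_board (a joint): angle of the wider stand's board: 0 = folded flat on its base, 1.85 rad = fully open at its stop, leaning back just past upright. The hinge is sprung over-centre: below about 1.25 rad it pulls the board shut, beyond that it throws the board open by itself. Lifting takes 2 to 3 N at the tab at first, less later.
- wide_stand_tab (a point): grip point of the wider stand's lifting tab: an aluminium tongue in the board's plane, 22 mm wide along the hinge, 8 thick, sticking out 40 past the middle of the board's free edge. The point is mid-width and mid-thickness, 28 mm out from that edge, 143 from the hinge axis. Folded, it is 31 mm above the bench, nothing under or beside it. x points along the board to the hinge, y along the hinge.
- wide_stand_hinge (a point): middle of the wider stand's hinge axis, 31 mm above the bench at the rear of its plywood base (130 mm deep, 140 wide, 24 high, fixed to the bench). The board is 112 mm wide, 8 thick, reaches 115 from the axis and opens like a laptop lid. x points level from the stand's front to its rear, y along the axis, z up; the opening tab rises and passes over the hinge toward +x.
- narrow_stand_board (a joint): angle of the narrower stand's board (base 85 mm wide, otherwise of the same build): 0 = folded flat, as it must stay. The stands lie side by side in either order, about 0.2 m apart. To the right of both a fixed stack of trays of pots stands 340 mm high: reach over it, not through it. A vice is fixed in front of the left stand; small weights, a cup and a tin stand behind.
Not all that is in view belongs to the job. What is shaped like the part that bears wide_stand_board but turquoise is not meant.

How it is judged:
At the end, for the whole second after the job is handed in: The wider stand's board is open to more than 1.7 rad (its stop is at 1.85) and at rest, and the narrower stand is folded to within 0.1 rad (value of joint wide_stand_board above 1.7 rad and velocity of joint wide_stand_board between -0.05 and 0.05 rad/s and value of joint narrow_stand_board below 0.1 rad); the robot touches nothing.
It fails at once if the narrower stand's board is lifted by more than 0.35 rad (value of joint narrow_stand_board above 0.35 rad).
It also fails if it takes over 40 s, if anything falls off the work surface, if the arm or the gripper's body presses on something with over 40 N, if the wrist force passes 120 N, or if a joint passes its speed limit or range.

## Working session

There is one attempt and no reset: what is moved stays moved. The work goes in short steps, Python scripts to look and compute and a tool call to move; the robot and the scene stay as the last step left them, time stands still between calls to the robot, and variables do not carry over. Pictures are saved under pics/ and viewed, at most 10 in all, crops included, and the job is handed in when it is done.

Besides the shell and the picture viewer there is one more tool, called after "Request:" as a command line: name --argument value ..., lists and objects as JSON in quotes. play_rows: Moves the arm, as the interface text tells. Its arguments: {"type":"object","properties":{"rows":{"type":"array","items":{"type":"array"}}},"required":["rows"]}

```bash
mkdir -p pics; python3 - <<'E'
from station import *
import cv2,numpy as np
print(tip_reach() if callable(tip_reach) else tip_reach); s=read_state(); print(s)
for n in ["top","side"]:
    p,d=capture(n); np.savez(f"{n}0.npz",p=p,d=d); cv2.imwrite(f"pics/{n}0.png",p[:,:,::-1])
    c=get_calibration(n); print(n,c["mtx"],c["view"])
E
```

```text
0.019
{'time_s': 0.0, 'qpos': array([-1.2637807 ,  0.38382827,  0.04385318,  1.59959863, -0.01792043,
        1.16120641, -0.04989789]), 'qd': array([-1.51615203e-03, -2.77171083e-04,  9.94506845e-05, -6.67869301e-04,
       -1.04891691e-04, -1.48254386e-03,  1.40770176e-03]), 'joint_efforts': array([-1.62636302e-04, -4.33435965e+01,  1.02468520e+00, -2.49515480e+01,
        1.06827146e-02,  1.12439677e-02,  1.05002631e-06]), 'eef_pos': array([0.25565462, 0.5966268 , 0.24888033]), 'ee_rot': array([ 2.01001219e-01,  9.79590096e-01, -1.30843660e-03, -2.01950157e-04]), 'wrist_force': array([ 1.15824981, -0.08936408, -0.70342539]), 'torque': array([ 0.03105788, -0.02122908, -0.02832086]), 'finger_force': 0.0, 'grip_width': 0.9977094159475224}
top [[485.09947736   0.         254.45829617]
 [  0.         485.09947736 196.3416456 ]
 [  0.           0.           1.        ]] [[-0.02913328 -0.99957153  0.00282977 -0.09447142]
 [-0.98063796  0.02803276 -0.19381268  0.5545078 ]
 [ 0.19365032 -0.00842138 -0.98103447  1.31921534]
 [ 0.          0.          0.          1.        ]]
side [[394.40552005   0.         254.13099404]
 [  0.         394.40552005 190.50382661]
 [  0.           0.           1.        ]] [[-9.99542942e-01  2.43691599e-02  1.78899892e-02  5.64967676e-01]
 [ 5.09062834e-04  6.05262083e-01 -7.96026100e-01  1.03697191e-01]
 [-3.02266194e-02 -7.95653162e-01 -6.04997848e-01  1.15668678e+00]
 [ 0.00000000e+00  0.00000000e+00  0.00000000e+00  1.00000000e+00]]
```

View pics/top0.png

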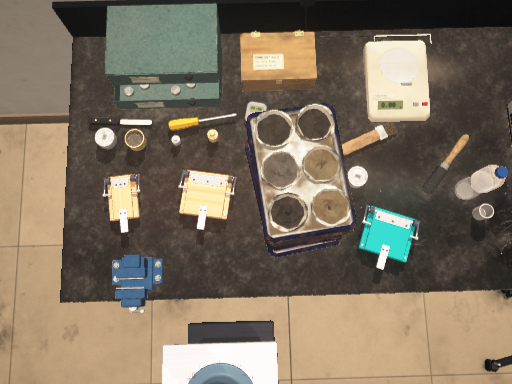

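View pics/side0.png

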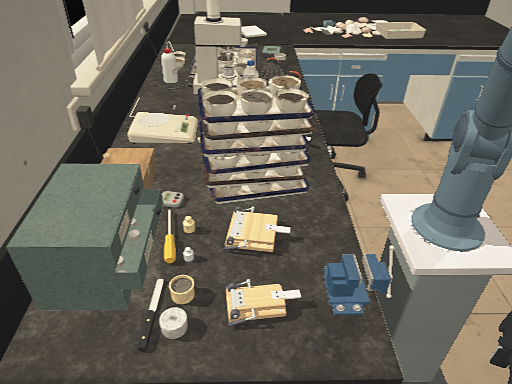

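The top view shows the wide stand at about (207,195) with its white tab at (202,217). The narrow one is at (122,200) with its tab at (124,225). The tray stack is to the right of the wide stand (cols 248-352), the turquoise decoy is beyond it, and the vice is at (135,278). The side view shows the wide stand at (252,231) with its tab at (283,230).

```bash
cat >h.py <<'E'
import numpy as np,cv2
from station import *
def ray(c,uv,z):
    K,V=c["mtx"],c["view"];R,t=V[:3,:3],V[:3,3]
    o=-R.T@t; uv=np.atleast_2d(uv).astype(float)
    d=(R.T@np.linalg.inv(K)@np.c_[uv,np.ones(len(uv))].T).T
    return o+d*((z-o[2])/d[:,2])[:,None]
def cloud(c,d):
    K,V=c["mtx"],c["view"];v,u=np.mgrid[:d.shape[0],:d.shape[1]]
    P=np.stack([(u-K[0,2])/K[0,0]*d,(v-K[1,2])/K[1,1]*d,d],-1)
    return (P-V[:3,3])@V[:3,:3]
E
python3 - <<'E'
from h import *
for n,box in [("top",(165,160,250,240)),("side",(215,200,300,260))]:
    f=np.load(n+"0.npz");p,d=f["p"],f["d"];c=get_calibration(n);W=cloud(c,d)
    x0,y0,x1,y1=box
    cv2.imwrite(f"pics/{n}c.png",cv2.resize(p[y0:y1,x0:x1,::-1],None,fx=8,fy=8,interpolation=cv2.INTER_NEAREST))
    hsv=cv2.cvtColor(p,cv2.COLOR_RGB2HSV)
    m=np.zeros(p.shape[:2],np.uint8);m[y0:y1,x0:x1]=255
    wood=((hsv[...,1]>50)&(hsv[...,0]<30)&(hsv[...,2]>130)&(m>0)).astype(np.uint8)
    tab=((hsv[...,1]<45)&(hsv[...,2]>170)&(m>0)).astype(np.uint8)
    for nm,q in [("wood",wood),("tab",tab)]:
        k,l,st,ce=cv2.connectedComponentsWithStats(q)
        for i in range(1,k):
            if st[i,4]>25:
                r=cv2.minAreaRect(np.argwhere(l==i)[:,::-1].astype(np.float32))
                print(n,nm,st[i],ce[i].round(1),"rect",r,"med",np.median(W[l==i],0).round(3),"corners",ray(c,cv2.boxPoints(r),.035)[:,:2].round(3).tolist())
E
```

```text
top wood [ 179  170   54   50 1669] [205.5 196.6] rect ((205.55459594726562, 193.8406219482422), (48.63624954223633, 45.001747131347656), 7.594643592834473) med [0.557 0.026 0.033] corners [[0.513, 0.107], [0.644, 0.09], [0.621, -0.049], [0.491, -0.03]]
top tab [189 173  39  13 319] [207.4 179.2] rect ((207.49813842773438, 179.3475799560547), (38.32750701904297, 9.096856117248535), 7.4314093589782715) med [0.61  0.023 0.036] corners [[0.605, 0.08], [0.632, 0.077], [0.614, -0.033], [0.587, -0.029]]
top tab [197 205  10  25 177] [201.6 217. ] rect ((201.63104248046875, 217.01747131347656), (7.59941291809082, 23.657302856445312), 7.594643592834473) med [0.5   0.041 0.035] corners [[0.468, 0.057], [0.535, 0.048], [0.532, 0.026], [0.464, 0.036]]
side wood [ 225  211   53   41 1339] [254.4 231.7] rect ((250.94512939453125, 230.493896484375), (49.25246810913086, 37.4362907409668), 6.340191841125488) med [0.564 0.061 0.034] corners [[0.646, 0.114], [0.639, -0.036], [0.499, -0.012], [0.52, 0.134]]
side tab [230 211  16  26 228] [237.5 223.6] rect ((237.4731903076172, 224.1126708984375), (9.496440887451172, 26.590036392211914), 13.392498970031738) med [0.612 0.03  0.036] corners [[0.633, 0.075], [0.618, -0.032], [0.591, -0.022], [0.608, 0.084]]
side tab [265 224  26   9 140] [278.  228.2] rect ((277.47296142578125, 228.1621551513672), (24.659847259521484, 6.082762718200684), 9.462322235107422) med [0.501 0.046 0.035] corners [[0.538, 0.049], [0.534, 0.025], [0.467, 0.042], [0.473, 0.065]]
```

View pics/topc.png

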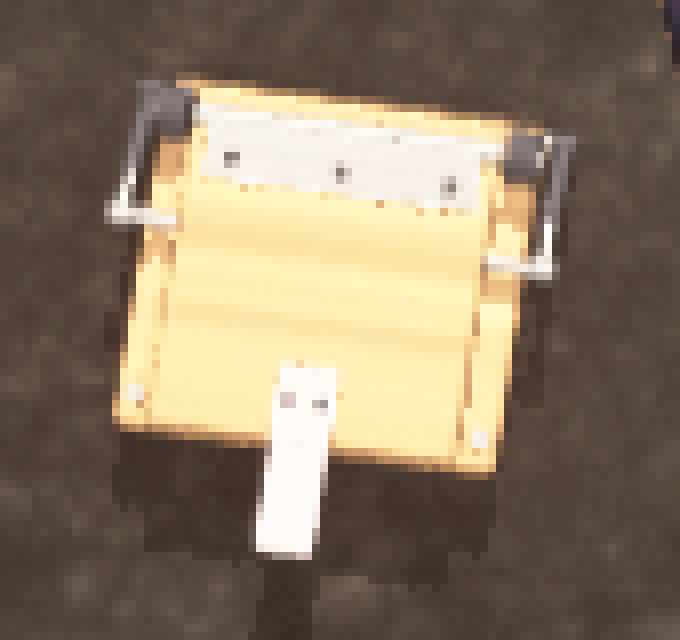

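The crop shows the tab's tip at about (200,229) in the top image, and the board front edge at about (203,216). Both views agree on the tab: z about 0.035 on top and yaw about -8°. The grip point is near (0.479, 0.046). Next is a planner helper.

```bash
cat >>h.py <<'E'
from scipy.spatial.transform import Rotation as Rt
PSI=np.radians(-8.2); XB=np.array([np.cos(PSI),np.sin(PSI),0]); YB=np.array([-np.sin(PSI),np.cos(PSI),0]); Z=np.array([0,0,1.])
G0=np.array([.479,.046,.031]); H=G0+.143*XB
def tool(pitch):  # pitch deg below horizontal; tool y = hinge dir
    p=np.radians(pitch); z=np.cos(p)*XB-np.sin(p)*Z
    return Rt.from_matrix(np.c_[np.cross(YB,z),YB,z])
def go(p0,R0,targets):
    for p,R in targets:
        print("turn",((R0.inv()*R).as_rotvec(degrees=True)/8).round(2).tolist(),"shift",(R0.inv().apply(np.array(p)-p0)/.06).round(2).tolist(), "world",np.round(p,3))
def here():
    s=read_state(); return s["eef_pos"],Rt.from_quat(s["ee_rot"])
E
python3 - <<'E'
from h import *
go(*here(),[([.45,.06,.25],tool(90)),([.42,.055,.2],tool(45))])
E
```

```text
turn [-0.02, -0.0, -1.87] shift [-6.5, -6.95, 0.0] world [0.45 0.06 0.25]
turn [-0.75, -5.59, -1.77] shift [-6.07, -7.22, 0.83] world [0.42  0.055 0.2  ]
```

Request:
play_rows --rows '[[[0, 0, -0.6], [-2.0, -2.1, 0], 0.3], [[0, 0, -1.9], [-6.5, -6.9, 0], 0.3], [[0, 0, -1.9], [-6.5, -6.9, 0], 0.3], [[0, 0, -1.9], [-6.5, -6.9, 0], 0.3], [[0, 0, -1.9], [-6.5, -6.9, 0], 0.3], [[0, 0, -1.9], [-6.5, -6.9, 0], 0.3], [[0, 0, -1.9], [-6.5, -6.9, 0], 0.3], [[0, 0, -1.9], [-6.5, -6.9, 0], 0.3]]'

```text
time_s: 1.1
eef_pos: [0.4279, 0.1259, 0.2501]
ee_rot: [0.07, 0.998, 0.0, 0.0]
wrist_force: [1.1, -0.1, -0.1]
grip_width: 0.649
finger_force: 0.0
```

```bash
python3 - <<'E'
from h import *
s=read_state();print(s["time_s"],s["qpos"].round(2),s["eef_pos"].round(3))
go(*here(),[([.45,.06,.25],tool(90)),([.43,.055,.2],tool(45))])
E
```

```text
1.1 [-0.73 -0.02  0.35  2.08  0.01  1.08  1.05] [0.428 0.126 0.25 ]
turn [0.0, -0.0, 0.03] shift [-0.52, -1.04, 0.0] world [0.45 0.06 0.25]
turn [0.01, -5.63, 0.02] shift [-0.2, -1.16, 0.83] world [0.43  0.055 0.2  ]
```

Request:
play_rows --rows '[[[0, 0, 0], [-0.5, -1.0, 0], 0.3], [[0, -1, 0], [-0.4, -1.1, 0.2], 0.3], [[0, -2.2, 0], [-0.3, -1.1, 0.4], 0.3], [[0, -3.4, 0], [-0.2, -1.1, 0.6], 0.3], [[0, -4.6, 0], [-0.2, -1.1, 0.8], 0.3], [[0, -5.6, 0], [-0.2, -1.1, 0.8], 0.3], [[0, -5.6, 0], [-0.2, -1.1, 0.8], 0.3], [[0, -5.6, 0], [-0.2, -1.1, 0.8], 0.3]]'

```text
time_s: 2.1
eef_pos: [0.4434, 0.0751, 0.2381]
ee_rot: [0.068, 0.936, -0.003, 0.345]
wrist_force: [0.5, 0.3, 0.9]
grip_width: 0.652
finger_force: 0.0
```

```bash
python3 - <<'E'
from h import *
s=read_state();print(s["time_s"],s["qpos"].round(2),s["eef_pos"].round(3))
p,R=here(); print(R.as_matrix().round(2)); 
p_,d=capture("wrist"); cv2.imwrite("pics/w1.png",p_[:,:,::-1]); c=get_calibration("wrist"); np.savez("w1.npz",p=p_,d=d,mtx=c["mtx"],view=c["view"])
go(p,R,[([.43,.055,.2],tool(45)),(G0-.005*XB-.05*tool(45).apply([0,0,1]),tool(45))])
E
```

```text
2.1 [ 0.36 -0.35 -0.73  2.48  0.29  0.3   0.76] [0.443 0.075 0.238]
[[-0.75  0.13  0.65]
 [ 0.12  0.99 -0.05]
 [-0.65  0.04 -0.76]]
turn [0.29, -0.58, -0.13] shift [0.54, -0.39, 0.36] world [0.43  0.055 0.2  ]
turn [0.29, -0.58, -0.13] shift [1.86, -0.51, 2.15] world [0.439 0.052 0.066]
```

View pics/w1.png

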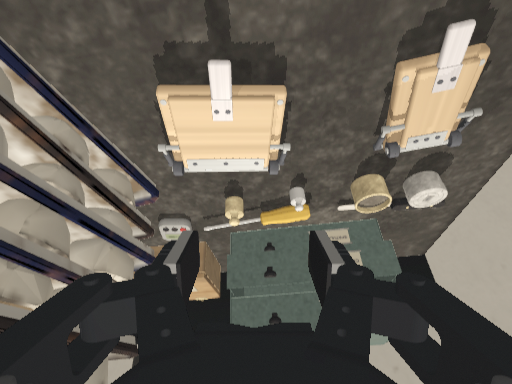

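The wrist view shows the wide stand's tab from its tip at about (219,62) to (222,120), the narrow stand at right (440,100), and the tray stack at left. I'll refine the tab from this view.

```bash
python3 - <<'E'
from h import *
f=np.load("w1.npz");p=f["p"];c={"mtx":f["mtx"],"view":f["view"]}
hsv=cv2.cvtColor(p,cv2.COLOR_RGB2HSV)
m=((hsv[...,1]<45)&(hsv[...,2]>150)).astype(np.uint8);m[:,:195]=0;m[:,250:]=0;m[:50]=0;m[130:]=0
k,l,st,ce=cv2.connectedComponentsWithStats(m);i=1+st[1:,4].argmax();print(st[i])
r=cv2.minAreaRect(np.argwhere(l==i)[:,::-1].astype(np.float32))
B=ray(c,cv2.boxPoints(r),.035)[:,:2];print(cv2.boxPoints(r).round(0).tolist(),B.round(4).tolist())
v=np.argwhere(l==i)
for y in (66,75,85,95,110):
    u=v[v[:,0]==y,1]; print(y,ray(c,[[(u.min()+u.max())/2,y]],.035)[0].round(4), len(u))
w=((hsv[...,1]>50)&(hsv[...,0]<30)&(hsv[...,2]>130)).astype(np.uint8);w[:,:150]=0;w[:,295:]=0;w[:70]=0;w[180:]=0
r=cv2.minAreaRect(np.argwhere(w)[:,::-1].astype(np.float32))
print(ray(c,cv2.boxPoints(r),.024)[:,:2].round(4).tolist())
print(ray(c,[[(st[i,0]+st[i,0]+20)/2,61.5]],.035), "plate ends", ray(c,[[188,165],[270,165]],.035))
P,R=here()
for pt in (50,55): go(P,R,[(G0+[-.005,.0,.10],tool(pt)),(G0+[-.005,0,0],tool(pt))])
E
```

```text
[ 208   60   25   61 1291]
[[207.0, 60.0], [230.0, 59.0], [234.0, 120.0], [211.0, 121.0]] [[0.46, 0.0365], [0.4617, 0.0568], [0.5326, 0.0469], [0.5305, 0.0222]]
66 [0.4672 0.0456 0.035 ] 23
75 [0.4763 0.044  0.035 ] 22
85 [0.4871 0.0425 0.035 ] 22
95 [0.4985 0.0405 0.035 ] 21
110 [0.5172 0.0373 0.035 ] 19
[[0.4846, -0.0235], [0.5051, 0.1067], [0.6376, 0.1012], [0.6067, -0.0742]]
[[0.46271598 0.04572049 0.035     ]] plate ends [[ 0.59771495 -0.02551975  0.035     ]
 [ 0.61619439  0.07990763  0.035     ]]
turn [0.25, 0.04, -0.1] shift [0.69, -0.45, 1.7] world [0.474 0.046 0.131]
turn [0.25, 0.04, -0.1] shift [1.77, -0.51, 2.97] world [0.474 0.046 0.031]
turn [0.25, 0.66, -0.09] shift [0.69, -0.45, 1.7] world [0.474 0.046 0.131]
turn [0.25, 0.66, -0.09] shift [1.77, -0.51, 2.97] world [0.474 0.046 0.031]
```

```bash
sed -i 's/radians(-8.2)/radians(-9.0)/; s/^G0=.*;/G0=np.array([.476,.0448,.031]);/' h.py; python3 - <<'E'
from h import *
P,R=here()
for pt in (50,): go(P,R,[([.467,.0463,.10],tool(pt)),([.467,.0463,.034],tool(pt))])
E
```

```text
turn [0.31, 0.04, -0.03] shift [1.11, -0.48, 2.02] world [0.467 0.046 0.1  ]
turn [0.31, 0.04, -0.03] shift [1.82, -0.52, 2.86] world [0.467 0.046 0.034]
```

Request:
play_rows --rows '[[[0.15, 0, 0], [0.5, -0.2, 0.9], 0.1], [[0.3, 0, 0], [0.8, -0.4, 1.5], 0.1], [[0.3, 0, 0], [1.1, -0.5, 2.0], 0.1], [[0.3, 0, 0], [1.1, -0.5, 2.0], 0.1], [[0.3, 0, 0], [1.1, -0.5, 2.0], 0.1], [[0.3, 0, 0], [1.1, -0.5, 2.0], 0.1]]'

```text
time_s: 2.9
eef_pos: [0.4617, 0.0423, 0.1574]
ee_rot: [0.073, 0.94, -0.016, 0.332]
wrist_force: [0.1, 0.9, 0.5]
grip_width: 0.549
finger_force: 0.0
```

```bash
python3 - <<'E'
from h import *
s=read_state();print(s["time_s"],s["qpos"].round(2),s["eef_pos"].round(4),s["wrist_force"].round(1))
P,R=here();print(R.as_matrix().round(2))
go(P,R,[([.467,.0463,.10],tool(50)),([.467,.0463,.034],tool(50))])
E
```

```text
2.9 [ 1.24 -0.23 -1.48  2.5   0.83  0.05  0.28] [0.4617 0.0423 0.1574] [0.1 0.9 0.5]
[[-0.77  0.15  0.62]
 [ 0.13  0.99 -0.08]
 [-0.63  0.02 -0.78]]
turn [0.14, -0.15, -0.04] shift [0.54, 0.06, 0.8] world [0.467 0.046 0.1  ]
turn [0.14, -0.15, -0.04] shift [1.23, 0.04, 1.65] world [0.467 0.046 0.034]
```

The joints are at their limits (q3, q4, q6), so this forward pitch is out of reach this close in. I'll use a steeper tool and let the tab turn partly in the pads.

```bash
python3 - <<'E'
from h import *
P,R=here()
go(P,R,[([.48,.05,.25],tool(90)),([.467,.0463,.15],tool(75))])
E
```

```text
turn [0.15, 4.85, 0.01] shift [-1.18, 0.2, -1.02] world [0.48 0.05 0.25]
turn [0.15, 2.98, -0.01] shift [0.02, 0.08, 0.15] world [0.467 0.046 0.15 ]
```

Request:
play_rows --rows '[[[0.1, 1.2, 0], [-0.3, 0.1, -0.2], 0.1], [[0.15, 2.4, 0], [-0.6, 0.1, -0.5], 0.1], [[0.15, 3.6, 0], [-0.9, 0.2, -0.8], 0.1], [[0.15, 4.8, 0], [-1.2, 0.2, -1.0], 0.1], [[0.15, 4.8, 0], [-1.2, 0.2, -1.0], 0.1], [[0.15, 4.8, 0], [-1.2, 0.2, -1.0], 0.1]]'

```text
time_s: 3.65
eef_pos: [0.4838, 0.0516, 0.2506]
ee_rot: [0.076, 0.997, 0.0, 0.003]
wrist_force: [0.2, 1.1, -0.2]
grip_width: 0.551
finger_force: 0.0
```

```bash
python3 - <<'E'
from h import *
s=read_state();print(s["time_s"],s["qpos"].round(2),s["eef_pos"].round(4),s["wrist_force"].round(1))
P,R=here();print(R.as_matrix().round(2))
p,d=capture("side"); cv2.imwrite("pics/s2.png",p[:,:,::-1])
go(P,R,[([.467,.0463,.10],tool(75)),([.467,.0463,.034],tool(75))])
E
```

```text
3.65 [ 0.57  0.13 -0.8   1.95  0.11  1.09  1.14] [0.4838 0.0516 0.2506] [ 0.2  1.1 -0.2]
[[-0.99  0.15  0.01]
 [ 0.15  0.99  0.  ]
 [-0.01  0.   -1.  ]]
turn [0.01, -1.83, 0.03] shift [0.28, -0.13, 2.51] world [0.467 0.046 0.1  ]
turn [0.01, -1.83, 0.03] shift [0.29, -0.13, 3.61] world [0.467 0.046 0.034]
```

View pics/s2.png

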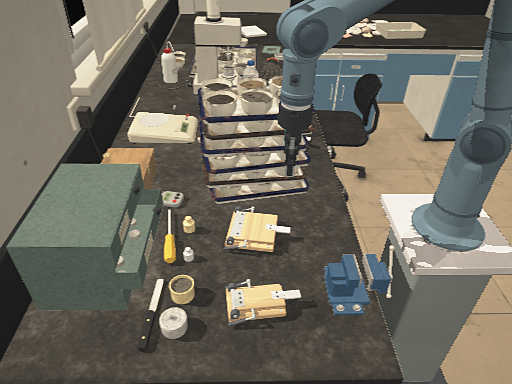

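The side view shows the arm upright above the wide stand's tab, with the gripper at about (291,165), and nothing disturbed. I'll descend at pitch 75°.

Request:
play_rows --rows '[[[0, -0.5, 0], [0.1, -0.05, 0.8], 0.1], [[0, -1.0, 0], [0.2, -0.1, 1.6], 0.1], [[0, -1.8, 0], [0.3, -0.1, 2.5], 0.1], [[0, -1.8, 0], [0.3, -0.1, 2.5], 0.1], [[0, -1.8, 0], [0.3, -0.1, 2.5], 0.1], [[0, -1.8, 0], [0.3, -0.1, 2.5], 0.1]]'

```text
time_s: 4.45
eef_pos: [0.4672, 0.0468, 0.1018]
ee_rot: [0.078, 0.988, -0.01, 0.131]
wrist_force: [0.4, 1.2, 0.5]
grip_width: 0.549
finger_force: 0.0
```

```bash
python3 - <<'E'
from h import *
s=read_state();print(s["time_s"],s["qpos"].round(2),s["eef_pos"].round(4),s["wrist_force"].round(1))
P,R=here();print(R.as_matrix().round(2))
go(P,R,[([.467,.0463,.034],tool(75)),([.467,.0463,.034],tool(70)),([.467,.0463,.034],tool(65))])
E
```

```text
4.45 [ 0.43  0.21 -0.72  2.28  0.51  0.51  0.73] [0.4672 0.0468 0.1018] [0.4 1.2 0.5]
[[-0.95  0.16  0.26]
 [ 0.15  0.99 -0.04]
 [-0.26  0.   -0.97]]
turn [0.0, 0.01, 0.0] shift [0.3, -0.01, 1.09] world [0.467 0.046 0.034]
turn [0.0, -0.61, 0.0] shift [0.3, -0.01, 1.09] world [0.467 0.046 0.034]
turn [0.0, -1.24, 0.0] shift [0.3, -0.01, 1.09] world [0.467 0.046 0.034]
```

Request:
play_rows --rows '[[[0, -0.2, 0], [0.1, 0, 0.4], 0.1], [[0, -0.4, 0], [0.2, 0, 0.75], 0.1], [[0, -0.6, 0], [0.3, 0, 1.1], 0.1], [[0, -0.6, 0], [0.3, 0, 1.1], 0.1], [[0, -0.6, 0], [0.3, 0, 1.1], 0.1]]'

```text
time_s: 5.08
eef_pos: [0.4656, 0.0462, 0.0325]
ee_rot: [0.078, 0.982, -0.014, 0.171]
wrist_force: [-0.4, -0.2, -0.3]
grip_width: 0.553
finger_force: 0.0
```

```bash
python3 - <<'E'
from h import *
s=read_state();print(s["time_s"],s["qpos"].round(2),s["eef_pos"].round(4),s["wrist_force"].round(1))
P,R=here();print(R.as_matrix().round(2))
p,d=capture("wrist"); cv2.imwrite("pics/w3.png",p[:,:,::-1])
E
```

```text
5.075 [ 0.14  0.32 -0.45  2.37  1.06  0.32  0.15] [0.4656 0.0462 0.0325] [-0.4 -0.2 -0.3]
[[-0.93  0.16  0.33]
 [ 0.15  0.99 -0.05]
 [-0.34 -0.   -0.94]]
```

View pics/w3.png

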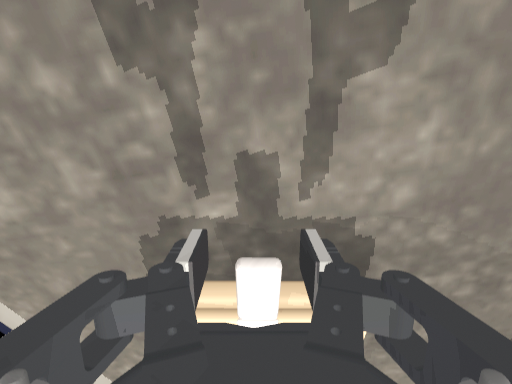

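The wrist view shows the tab at (258,290), centred between the open fingers with the pads level with it. I'll nudge 4 mm inward and close.

Request:
play_rows --rows '[[[0, 0, 0], [-0.06, 0.01, 0.02], 0.1], [[0, 0, 0], [-0.06, 0.01, 0.02], -0.3], [[0, 0, 0], [-0.06, 0.01, 0.02], -1], [[0, 0, 0], [-0.06, 0.01, 0.02], -1], [[0, 0, 0], [-0.06, 0.01, 0.02], -1], [[0, 0, 0], [-0.06, 0.01, 0.02], -1]]'

```text
time_s: 5.88
eef_pos: [0.4685, 0.0479, 0.0319]
ee_rot: [0.076, 0.982, -0.012, 0.171]
wrist_force: [-1.6, 3.7, 5.8]
grip_width: 0.235
finger_force: 58.5
```

```bash
python3 - <<'E'
from h import *
s=read_state();print(s["time_s"],s["qpos"].round(2),s["eef_pos"].round(4),s["wrist_force"].round(1),s["grip_width"],s["finger_force"])
P,R=here();v=H-P; r=np.hypot(v@XB,v[2]); a0=np.degrees(np.arctan2(-v[2],v@XB)); print("r",r,a0,"lat",v@YB)
pt=np.degrees(np.arcsin(-R.as_matrix()[2,2])); print("pitch",pt)
for th,dp in [(10,7),(20,14),(30,21),(40,28),(50,35),(60,42),(70,49),(80,56),(88,60)]:
    t=np.radians(th+a0); p=H-YB*(v@YB)+r*(-np.cos(t)*XB+np.sin(t)*Z)
    print(th,end=" "); go(P,R,[(p,tool(pt+dp))])
E
```

```text
5.875 [ 0.14  0.33 -0.45  2.36  1.06  0.31  0.16] [0.4685 0.0479 0.0319] [-1.6  3.7  5.8] 0.23536735797532374 58.51482152938843
r 0.15091039354611632 0.3398103667541618 lat -0.0018544294220381853
pitch 70.26291232579403
10 turn [0.02, 0.87, 0.02] shift [-0.19, 0.0, -0.4] world [0.471 0.047 0.058]
20 turn [0.02, 1.75, 0.02] shift [-0.44, 0.0, -0.76] world [0.478 0.046 0.083]
30 turn [0.02, 2.62, 0.02] shift [-0.75, 0.0, -1.07] world [0.489 0.045 0.107]
40 turn [0.02, 3.5, 0.02] shift [-1.11, 0.0, -1.32] world [0.504 0.042 0.129]
50 turn [0.02, 4.37, 0.02] shift [-1.51, 0.0, -1.5] world [0.522 0.039 0.147]
60 turn [0.02, 5.25, 0.02] shift [-1.93, 0.0, -1.61] world [0.544 0.036 0.162]
70 turn [0.01, 6.12, 0.02] shift [-2.37, 0.0, -1.65] world [0.567 0.032 0.173]
80 turn [0.01, 7.0, 0.02] shift [-2.8, -0.0, -1.61] world [0.593 0.028 0.18 ]
88 turn [0.01, 7.5, 0.02] shift [-3.14, -0.0, -1.53] world [0.613 0.025 0.182]
```

Request:
play_rows --rows '[[[0, 0.4, 0], [-0.09, 0, -0.2], -1], [[0, 0.9, 0], [-0.19, 0, -0.4], -1], [[0, 1.3, 0], [-0.31, 0, -0.58], -1], [[0, 1.75, 0], [-0.44, 0, -0.76], -1], [[0, 2.2, 0], [-0.59, 0, -0.92], -1], [[0, 2.6, 0], [-0.75, 0, -1.07], -1], [[0, 2.6, 0], [-0.75, 0, -1.07], -1]]'

```text
time_s: 6.75
eef_pos: [0.4875, 0.0447, 0.1062]
ee_rot: [0.079, 0.997, 0.003, -0.012]
wrist_force: [0.8, 5.4, -4.3]
grip_width: 0.237
finger_force: 60.4
```

```bash
python3 - <<'E'
from h import *
s=read_state();print(s["time_s"],s["qpos"].round(2),s["eef_pos"].round(4),s["wrist_force"].round(1),s["torque"].round(2),s["grip_width"],s["finger_force"])
P,R=here();v=H-P; r=np.hypot(v@XB,v[2]); a0=np.degrees(np.arctan2(-v[2],v@XB)); print("r",r,a0,"lat",v@YB)
pt=np.degrees(np.arctan2(-R.as_matrix()[2,2],R.as_matrix()[:,2]@XB)); print("pitch",pt)
for th,dp in [(40,7),(50,14),(60,21),(70,28),(80,35),(88,41)]:
    t=np.radians(th); p=H-YB*(v@YB)+r*(-np.cos(t)*XB+np.sin(t)*Z)
    print(th,end=" "); go(P,R,[(p,tool(pt+dp))])
p,d=capture("side"); cv2.imwrite("pics/s4.png",p[100:300,180:440,::-1])
E
```

```text
6.75 [ 0.5   0.39 -0.76  2.05  0.34  0.86  0.96] [0.4875 0.0447 0.1062] [ 0.8  5.4 -4.3] [ 1.29 -0.08 -0.09] 0.23706293857478705 60.425004959106445
r 0.15157610112187628 29.72506269749973 lat -0.0017292725824565062
pitch 91.37994369595262
40 turn [0.02, 0.87, -0.01] shift [-0.25, 0.0, -0.38] world [0.503 0.042 0.128]
50 turn [0.02, 1.75, -0.0] shift [-0.55, 0.0, -0.7] world [0.521 0.039 0.147]
60 turn [0.02, 2.62, -0.0] shift [-0.91, 0.0, -0.96] world [0.543 0.036 0.162]
70 turn [0.02, 3.5, -0.0] shift [-1.3, 0.01, -1.15] world [0.566 0.032 0.173]
80 turn [0.02, 4.37, -0.0] shift [-1.72, 0.01, -1.28] world [0.592 0.028 0.18 ]
88 turn [0.03, 5.12, 0.0] shift [-2.07, 0.01, -1.32] world [0.612 0.025 0.182]
```

View pics/s4.png

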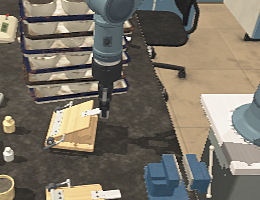

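The crop shows the wide board lifted about 30° with its tab in the fingers at (103,108). The narrow stand is still flat. I'll continue along the arc.

Request:
play_rows --rows '[[[0, 0.45, 0], [-0.12, 0, -0.19], -1], [[0, 0.9, 0], [-0.25, 0, -0.38], -1], [[0, 1.3, 0], [-0.4, 0, -0.55], -1], [[0, 1.75, 0], [-0.55, 0, -0.7], -1], [[0, 2.2, 0], [-0.73, 0, -0.84], -1], [[0, 2.6, 0], [-0.91, 0, -0.96], -1], [[0, 3.05, 0], [-1.1, 0, -1.06], -1], [[0, 3.05, 0], [-1.1, 0, -1.06], -1]]'

```text
time_s: 7.8
eef_pos: [0.5519, 0.0343, 0.1684]
ee_rot: [0.076, 0.971, 0.018, -0.226]
wrist_force: [-4.1, 3.4, 1.6]
grip_width: 0.238
finger_force: 63.9
```

```bash
python3 - <<'E'
from h import *
s=read_state();print(s["time_s"],s["qpos"].round(2),s["eef_pos"].round(4),s["wrist_force"].round(1),s["torque"].round(2),s["grip_width"],s["finger_force"])
P,R=here();v=H-P; r=np.hypot(v@XB,v[2]); a0=np.degrees(np.arctan2(-v[2],v@XB)); print("r",r,a0,"lat",v@YB)
pt=np.degrees(np.arctan2(-R.as_matrix()[2,2],R.as_matrix()[:,2]@XB)); print("pitch",pt)
for th,dp in [(70,3.5),(75,7),(80,10),(85,13),(90,16),(95,19),(100,22)]:
    t=np.radians(th); p=H-YB*(v@YB)+r*(-np.cos(t)*XB+np.sin(t)*Z)
    print(th,end=" "); go(P,R,[(p,tool(pt+dp))])
E
```

```text
7.8 [ 0.43  0.67 -0.72  1.56  0.24  1.48  1.08] [0.5519 0.0343 0.1684] [-4.1  3.4  1.6] [ 0.67  0.77 -0.21] 0.2378758114146041 63.90735626220703
r 0.15258205723171175 64.22233451612479 lat -0.0014814468718241226
pitch 116.17087707508351
70 turn [0.01, 0.44, 0.01] shift [-0.17, -0.0, -0.19] world [0.566 0.032 0.174]
75 turn [0.01, 0.88, 0.01] shift [-0.33, -0.0, -0.35] world [0.578 0.03  0.178]
80 turn [0.0, 1.25, 0.01] shift [-0.5, -0.0, -0.49] world [0.591 0.028 0.181]
85 turn [0.0, 1.63, 0.01] shift [-0.69, -0.0, -0.61] world [0.604 0.026 0.183]
90 turn [0.0, 2.0, 0.01] shift [-0.88, -0.0, -0.71] world [0.617 0.024 0.184]
95 turn [0.0, 2.38, 0.01] shift [-1.08, -0.0, -0.8] world [0.631 0.022 0.183]
100 turn [0.0, 2.75, 0.01] shift [-1.29, -0.0, -0.87] world [0.644 0.02  0.181]
```

Request:
play_rows --rows '[[[0, 0.4, 0], [-0.17, 0, -0.18], -1], [[0, 0.9, 0], [-0.33, 0, -0.34], -1], [[0, 1.25, 0], [-0.5, 0, -0.48], -1], [[0, 1.6, 0], [-0.69, 0, -0.6], -1], [[0, 2.0, 0], [-0.88, 0, -0.7], -1], [[0, 2.4, 0], [-1.08, 0, -0.78], -1], [[0, 2.4, 0], [-1.08, 0, -0.78], -1], [[0, 2.4, 0], [-1.08, 0, -0.78], -1]]'

```text
time_s: 8.8
eef_pos: [0.6309, 0.0214, 0.1831]
ee_rot: [0.072, 0.921, 0.03, -0.382]
wrist_force: [-0.1, 3.7, 1.8]
grip_width: 0.237
finger_force: 67.7
```

```bash
python3 - <<'E'
from h import *
s=read_state();print(s["time_s"],s["qpos"].round(2),s["eef_pos"].round(4),s["wrist_force"].round(1),s["torque"].round(2),s["grip_width"],s["finger_force"])
P,R=here();v=H-P; r=np.hypot(v@XB,v[2]); a0=np.degrees(np.arctan2(-v[2],v@XB)); print("r",r,a0,"lat",v@YB)
p,d=capture("side"); cv2.imwrite("pics/s5.png",cv2.resize(p[60:280,180:380,::-1],None,fx=2,fy=2))
E
```

```text
8.8 [ 0.29  0.98 -0.63  1.08  0.21  1.95  1.11] [0.6309 0.0214 0.1831] [-0.1  3.7  1.8] [ 0.64  0.37 -0.85] 0.23733214972289668 67.65584707260132
r 0.15273142518108532 95.14241681488437 lat -0.0011400546743416595
```

View pics/s5.png

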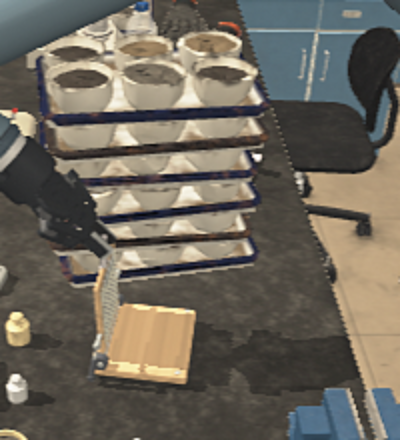

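The crop shows the board just past upright, with its tab in the fingers at (105,245) and the gripper leaning in from behind. I'll carry it nearly to the stop, then release and lift away.

Request:
play_rows --rows '[[[0, 0, 0], [-0.16, 0, -0.12], -1], [[0, 0, 0], [-0.32, 0, -0.22], -1], [[0, 0, 0], [-0.32, 0, -0.22], -1], [[0, 0, 0], [-0.32, 0, -0.22], 0.2], [[0, 0, 0], [-0.32, 0, -0.22], 0.2], [[0, 0, 0], [-0.32, 0, -0.22], 0.2], [[0, 0, 0], [-0.32, 0, -0.22], 0.2]]'

```text
time_s: 9.72
eef_pos: [0.6546, 0.0154, 0.1786]
ee_rot: [0.073, 0.922, 0.029, -0.38]
wrist_force: [0.6, -0.1, 0.5]
grip_width: 0.598
finger_force: 0.0
```

Request:
play_rows --rows '[[[0, 0, 0], [0.2, 0, -0.25], 0.2], [[0, 0, 0], [0.5, 0, -0.6], 0.2], [[0, 0, 0], [0.8, 0, -0.9], 0.2], [[0, 0, 0], [1.2, 0, -1.3], 0.2], [[0, 0, 0], [1.6, 0, -1.7], 0.2], [[0, 0, 0], [1.6, 0, -1.7], 0.2], [[0, 0, 0], [1.6, 0, -1.7], 0.2], [[0, 0, 0], [1.6, 0, -1.7], 0.2]]'

```text
time_s: 10.72
eef_pos: [0.6529, 0.0082, 0.3645]
ee_rot: [0.1, 0.957, 0.074, -0.262]
wrist_force: [-0.6, 0.3, -0.1]
grip_width: 0.601
finger_force: 0.0
```

```bash
python3 - <<'E'
from h import *
s=read_state();print(s["time_s"],s["qpos"].round(2),s["qd"].round(3),s["eef_pos"].round(4),s["wrist_force"].round(1),s["grip_width"],s["finger_force"])
p,d=capture("side"); cv2.imwrite("pics/s6.png",cv2.resize(p[60:320,180:380,::-1],None,fx=2,fy=2))
W=cloud(get_calibration("side"),d); q=(W-H); b,hh=q@XB,q[...,2]
m=(abs(q@YB)<.009)&(hh>.02)&(hh<.145)&(abs(b)<.09); print(m.sum())
f=np.polyfit(hh[m],b[m],1); print("lean past vertical deg",np.degrees(np.arctan(f[0])),"res",np.std(b[m]-np.polyval(f,hh[m])))
E
```

```text
10.725 [-0.11  0.66  0.22  1.06 -0.3   1.97  1.42] [-0.326  0.119  0.582 -0.173 -0.325  0.019  0.239] [0.6529 0.0082 0.3645] [-0.6  0.3 -0.1] 0.6010541356502724 0.0
104
lean past vertical deg 16.18418953482694 res 0.0009811261473775003
```

View pics/s6.png

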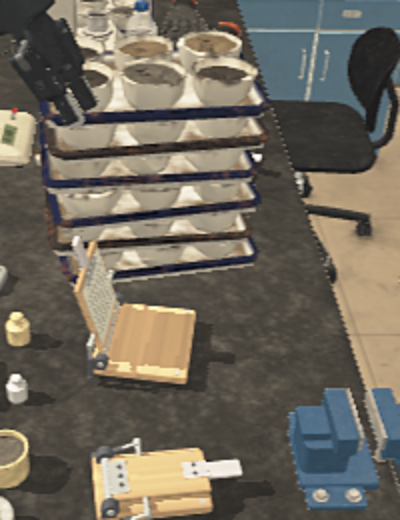

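The view shows the wide board open against its stop: I measured 16.2° past vertical, or 1.85 rad. The narrow stand is flat and the gripper is clear above. I'll let the arm settle before handing in.

Request:
play_rows --rows '[[[0, -1, 0], [0, 0, 0], 0.2], [[0, -2, 0], [0, 0, 0], 0.2], [[0, -2, 0], [0, 0, 0], 0.2], [[0, -2, 0], [0, 0, 0], 0.2], [[0, -2, 0], [0, 0, 0], 0.2], [[0, -2, 0], [0, 0, 0], 0.2], [[0, -2, 0], [0, 0, 0], 0.2], [[0, -2, 0], [0, 0, 0], 0.2]]'

```text
time_s: 11.78
eef_pos: [0.6533, 0.0056, 0.37]
ee_rot: [0.111, 0.985, 0.057, -0.122]
wrist_force: [0.5, -0.2, -0.1]
grip_width: 0.6
finger_force: 0.0
```

```bash
python3 - <<'E'
from h import *
s=read_state();print(s["time_s"],s["qpos"].round(2),s["qd"].round(3),s["eef_pos"].round(4),s["wrist_force"].round(1))
if abs(s["qd"]).max()<.05 and s["eef_pos"][2]>.3: print(hand_in())
E
```

```text
11.775 [-0.17  0.47  0.25  1.26 -0.24  1.66  1.42] [-0.001 -0.004  0.     0.002  0.001 -0.002 -0.001] [0.6533 0.0056 0.37  ] [ 0.5 -0.2 -0.1]
the job is handed in; nothing more can be done
None
```

The wider stand's board is open at its stop (measured 1.85 rad) and released, the narrower stand is still folded, the arm is clear and still, and the job was handed in at 11.8 s; no verdict was returned.

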